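# Rock the brass disc, weigh down its loose side

## Robot

A 6-joint arm with a two-finger parallel gripper is mounted at the origin on a cart in front of the work surface, level with it; the furniture and walls round the work are solid. World frame = base frame: x ahead of the robot, y to its left, z up, the work surface at z = 0. Lengths are in m, angles in degrees, forces in N, time in s.
With the tool pointing down it reaches from about 0.3 to 0.75 m from the base axis. Payload 8.5 kg.
Tool frame: the origin (TCP) lies at the very end of the fingers, on their centre line; the grasp point (between the pads) lies 19 mm behind it (env.hold_point_z is the distance from the TCP to the grasp point, in m); z points along the fingers, y is the line along which they close (so a half turn about z gives the same grasp; the last joint's range is limited). The gripper opens to 85 mm and grips with 20 to 120 N. Pads are 22 mm wide; open, the fingers measure 114 mm over their backs; the gripper's body (76 mm by 85 mm) begins 54 mm behind the grasp point. The pads swing forward as they close: fully open they stand 13 mm farther back than shut.
Start: joints at [-86.477, 21.807, 74.336, -0, 83.858, -12.336], TCP at [0.15, -0.529, 0.231] pointing down, gripper open.
Joint ranges: [-178.18, 178.18], [-50.72, 133.34], [12.68, 142.11], [-81.47, 261.47], [9.98, 163.14], [-165.26, 165.26]. Speed limits (degrees/s): [136.94, 136.94, 180, 180, 180, 180].

## Interface

Orientations are given as a 3x3 rotation matrix whose columns are the frame's x, y, z axes.
In Python, from rig import env, optics gives the robot as it stands.
- The arm moves only by the shell command python3 -m jog 'ROWS' [OPENING] [FORCE]. ROWS is JSON, a list of rows, each an object with "linear": the shift along the tool's x, y, z in units of 40 mm (1.0 is 40 mm), a list of three; "roll": the turn about the tool's z in units of 5 degrees (1.0 is 5 degrees). A call has 1 to 12 rows; each row shifts and turns the commanded pose from where the row before left it, along the tool's axes as they then stand; what a row does not reach is not made up. A row lasts 1/12 s, in which the tool goes at most 41.7 mm and 7.16 degrees, less where a joint would pass 70% of its speed; a pose out of reach is approached as far as the arm can. A call is refused whole if a number of a shift passes 1 or a number of a turn 1, either way. A call with a gripper value outside its range is refused whole. OPENING is the opening, from -1 (shut) to 1 (fully open), set as the call begins (- or left out, the last holds). The fingers move at their own pace and stop on an object; FORCE is the grip in N (left out, the last holds). Time passes only in rows, so rows that do not move let the fingers close. It gives the time, the measured TCP pose, the force, the opening and the grip force at its end, in the units of the state.
- env.observe(): the state, without advancing time (a new reading comes with each control period).
- optics.get_image(name): name is "scene" or "top"; returns the picture (400x640x3 uint8, red, green, blue); there is no depth.
- optics.calibration(name): a dict with "fov_y" (degrees; the focal length in pixels is half the picture's height over the tangent of half this angle, whatever the lens; pixels are square), "cx", "cy" (the principal point, pixels), "D" ([k1, k2, p1, p2, k3] as OpenCV has them; the pictures are not rectified), "T" (4x4, takes a point from camera to world coordinates). Camera axes: x right, y down, z forward; pixel columns grow to the right and rows downward; lengths in m; the calibration is good to about 2 mm. A picture is of the moment at which its call begins. calibration takes no time and is no camera call.
- env.close_job(): hands the job in; it is judged then, once.
The state is a dict: "time_s": time; "q": joint angles; "qvel": joint speeds; "joint_efforts": joint torques, N m; "position": TCP position; "tool_rot": TCP orientation; "ft_force": force on the tool from outside, world axes, zero at the start; "wrist_torque": the same for the moment, N m; "grip_width": finger opening in m; "gripper_force": force on a finger pad.
Only numpy, scipy, OpenCV 4.12 (cv2) and the standard library are available. Lean on these libraries where they do the work, as an engineer would, in place of code of your own. Each camera call takes 0.05 s, during which the arm holds its last target. There are 200 camera calls.

## Task

The round brass disc on the granite surface plate is warped. Press gently on its edge with closed fingers, here and there, to find the side where it rocks down, and let it come back level; then set the steel block gently on the disc over that loose side, so that its weight keeps the disc tipped down there and it can no longer rock, and let go. Do not shift the disc about on the granite, and leave the loupe and the little tin where they are.

Things in the scene. Friction and masses are not known exactly. Their poses are not given: they have to be found in the camera images.
- granite_plate: dark grey square granite surface plate, 220 x 220 x 30 mm, fixed on the worktop (where it stands differs from start to start); origin at the centre of its underside, its top 30 mm above; sides along its x and y.
- brass_disc: round brass disc 150 mm across, rim 6 mm thick, about 0.45 kg, loose, lying level on the granite. Origin on its axis at granite level, z up. Warped: it stands on a flat that ends 11 mm from the middle on one side (70 mm on the other), where the rim hangs 3.5 mm clear. Which side differs every time, whatever the disc's x and y. Over 25 N from the fingers marks it.
- disc_top (a point): middle of the disc's upper face, 9.5 mm above the granite; axes as the disc's. Pressed with 2 to 4 N about 60 mm from here, within about 50 degrees of the middle of the loose side, the disc tips down to that side by about 0.055 rad until its rim meets the granite, and falls back level when released. Pressed elsewhere it stands firm.
- steel_block: polished square steel bench block, 64 x 64 x 19 mm, 0.62 kg, loose on the worktop to the left; origin at the centre of its underside, sides along its x and y, z up. Standing with its centre about 40 mm from the disc's middle, straight over the loose side, its weight tips the disc and keeps it down.
- loupe: folding loupe, black eyepiece on a brown case, 27 x 54 x 14 mm, lying on the worktop, a bystander; origin at the centre of its underside.
- tin: flat closed steel tin, 61 x 80 x 32 mm, on the worktop, a bystander; origin at the centre of its underside.
Not all that is in view belongs to the job. What is shaped like the steel_block but green is not meant.

How it is judged:
By the outcome, as a careful person would: the job done as asked, in the order asked, and still so for the second after the job is handed in, with the robot touching nothing.
It also fails if it takes over 67 s, if anything falls off the work surface, if the arm or the gripper's body presses on something with over 40 N, if the wrist force passes 120 N, or if a joint passes its speed limit or range.

## Working session

There is one attempt and no reset: what is moved stays moved. The work goes in short steps, Python scripts to look and compute and a shell command to move; the robot and the scene stay as the last step left them, time stands still between calls to the robot, and variables do not carry over. Pictures are saved under pics/ and viewed, at most 10 in all, crops included, and the job is handed in when it is done.

```bash
ls; mkdir -p pics; cat > h.py <<'E'
import numpy as np, cv2
from rig import env, optics
def cal(n):
    c=optics.calibration(n); f=200/np.tan(np.radians(c["fov_y"]/2))
    return np.array([[f,0,c["cx"]],[0,f,c["cy"]],[0,0,1]]),np.array(c["D"],float),np.array(c["T"])
def ray(n,uv,z):
    K,D,T=cal(n); p=cv2.undistortPoints(np.array(uv,float).reshape(-1,1,2),K,D)[:,0]
    d=np.c_[p,np.ones(len(p))]@T[:3,:3].T; o=T[:3,3]
    return o+d*((z-o[2])/d[:,2])[:,None]
def proj(n,P):
    K,D,T=cal(n); Ti=np.linalg.inv(T)
    return cv2.projectPoints(np.array(P,float).reshape(-1,1,3),cv2.Rodrigues(Ti[:3,:3])[0],Ti[:3,3],K,D)[0][:,0]
def snap(n,f):
    im=optics.get_image(n)[:,:,::-1].copy(); cv2.imwrite("pics/"+f,im); return im
E
python3 - <<'E'
from h import *
for n in("scene","top"):
    snap(n,n+"0.png"); K,D,T=cal(n); print(n,K[0,0],D,T.round(3))
s=env.observe(); print(s)
E
```

```text
pics
scene 364.701450838211 [0.01322513 0.         0.         0.         0.        ] [[-0.853 -0.401  0.334  0.257]
 [-0.521  0.678 -0.519  0.496]
 [-0.018 -0.617 -0.787  0.718]
 [ 0.     0.     0.     1.   ]]
top 484.5259425799877 [-0.09257382  0.          0.          0.          0.        ] [[ 0.003 -0.992  0.13   0.433]
 [-1.    -0.002  0.013  0.041]
 [-0.013 -0.13  -0.991  1.055]
 [ 0.     0.     0.     1.   ]]
{'time_s': 0.1, 'q': array([-8.64771647e+01,  2.18384168e+01,  7.43799815e+01,  7.73474514e-05,
        8.38582999e+01, -1.23366135e+01]), 'qvel': array([ 0.09808127, -0.12269543, -0.11077379, -0.12171268,  0.02720139,
        0.02210867]), 'joint_efforts': array([ 4.76520669e-03, -4.49216688e+01, -2.31654847e+01, -1.59831598e-04,
        3.69979301e-03, -3.56913432e-06]), 'position': array([ 0.15027687, -0.52879571,  0.23076399]), 'tool_rot': array([[ 9.61935015e-01,  2.73278284e-01, -8.09144975e-05],
       [ 2.73278145e-01, -9.61934130e-01,  1.33618724e-03],
       [ 2.87316540e-04, -1.30743746e-03, -9.99999104e-01]]), 'ft_force': array([-0.00791307, -1.23042671, -0.02641709]), 'wrist_torque': array([-0.01369412,  0.00653571, -0.0048817 ]), 'gripper_force': 0.0, 'grip_width': 0.08553650564708658}
```

View pics/top0.png

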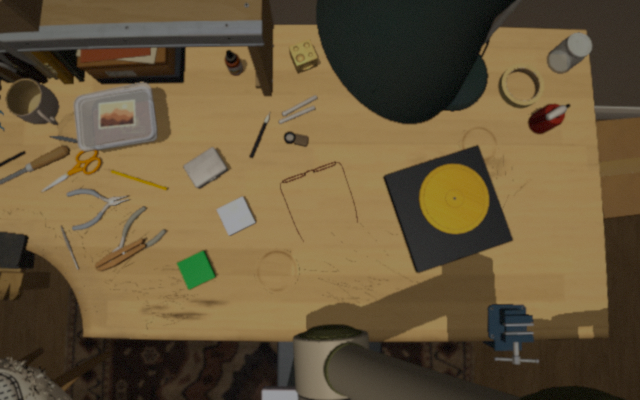

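View pics/scene0.png

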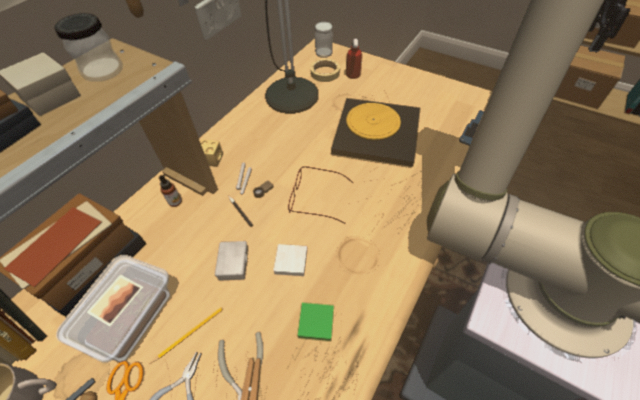

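The top view shows three block-like things: (206,167) is grey and oblong with rounded corners, which fits the tin. (237,216) is square, bright and thin, which fits the steel block. (197,269) is the green one, not meant. The loupe is at (296,138) and the disc at (454,199) on the granite. I'll measure these and check a crop.

```bash
python3 - <<'E'
from h import *
im=cv2.imread("pics/top0.png"); hsv=cv2.cvtColor(im,cv2.COLOR_BGR2HSV)
def big(m,roi):
    z=np.zeros_like(m); x0,y0,x1,y1=roi; z[y0:y1,x0:x1]=m[y0:y1,x0:x1]
    c=max(cv2.findContours(z,cv2.RETR_EXTERNAL,cv2.CHAIN_APPROX_NONE)[0],key=cv2.contourArea); return c
# disc
m=cv2.inRange(hsv,(20,170,120),(35,255,255)); c=big(m,(390,140,520,280))
P=ray("top",c[:,0],.0365); (u,r)=cv2.minEnclosingCircle(P[:,:2].astype(np.float32)); e=cv2.fitEllipse(P[:,:2].astype(np.float32)); print("disc",u,r,e)
m=cv2.inRange(hsv,(0,0,0),(180,255,80)); c=big(m|cv2.inRange(hsv,(20,170,120),(35,255,255)),(380,140,515,275)); P=ray("top",c[:,0],.030)
print("granite",cv2.minAreaRect(P[:,:2].astype(np.float32)))
m=cv2.inRange(hsv,(0,0,90),(180,60,255))
for n,roi,z in(("block",(210,190,262,242),.019),("tin",(178,140,235,195),.032)):
    c=big(m,roi);P=ray("top",c[:,0],z);r=cv2.minAreaRect(P[:,:2].astype(np.float32));print(n,r,cv2.boxPoints(r).round(3).tolist())
a=cv2.resize(im[130:300,160:330],None,fx=3,fy=3); s=cv2.imread("pics/scene0.png")[180:350,190:320]
b=cv2.resize(s,None,fx=2,fy=3*170/170); cv2.imwrite("pics/crop.png",np.hstack([a,b]))
print("loupe",ray("top",[(296,138)],.014), "lamp base", ray("scene",[(290,95)],.02),ray("top",[(304,55),(520,86),(548,118)],.02))
print("scene disc centre", ray("scene",[(374,121)],.04))
E
```

```text
disc (0.5534182786941528, -0.24857352674007416) 0.07467862963676453 ((0.5534235835075378, -0.24857695400714874), (0.14701436460018158, 0.14739550650119781), 76.7220458984375)
granite ((0.5326561331748962, -0.2360832244157791), (0.22005034983158112, 0.22035697102546692), 17.991727828979492)
block ((0.516556441783905, 0.2178368866443634), (0.06425556540489197, 0.0659361332654953), 26.874109268188477) [[0.4729999899864197, 0.2329999953508377], [0.503000020980835, 0.17399999499320984], [0.5600000023841858, 0.2029999941587448], [0.5299999713897705, 0.2619999945163727]]
tin ((0.619483232498169, 0.2845224142074585), (0.06098330765962601, 0.07840968668460846), 33.149314880371094) [[0.5730000138282776, 0.3009999990463257], [0.6150000095367432, 0.23499999940395355], [0.6660000085830688, 0.2680000066757202], [0.6240000128746033, 0.33399999141693115]]
loupe [[0.68869738 0.08919727 0.014     ]] lamp base [[ 0.83390583 -0.24445959  0.02      ]] [[ 0.87958257  0.07254499  0.02      ]
 [ 0.81014778 -0.4153212   0.02      ]
 [ 0.7362661  -0.47518615  0.02      ]]
scene disc centre [[ 0.54882768 -0.24431708  0.04      ]]
```

View pics/crop.png

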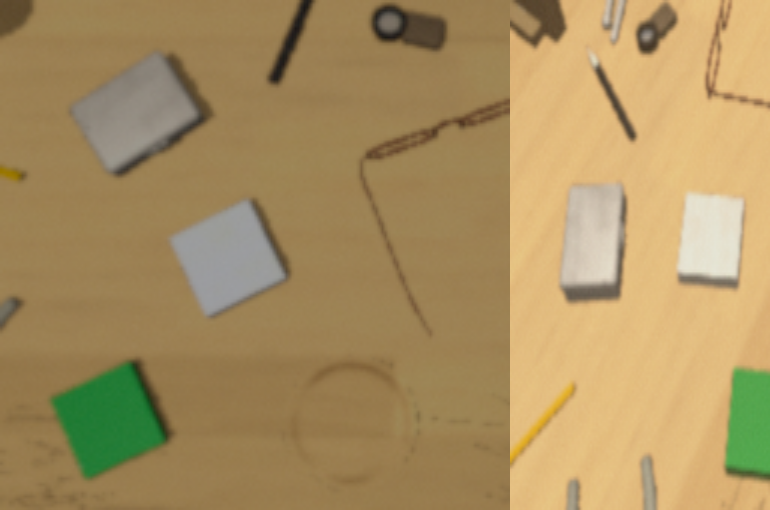

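The crop confirms it: the thin, bright square at crop (230,258) is the steel block, measured at 64 x 66 mm. The thick grey box at (140,113) is the tin. Next I check the lamp head's clearance and plan the approach.

```bash
cat >> h.py <<'E'
C=np.array([.5530,-.2480])
def to(x,y,z):
    s=env.observe(); d=np.array([x,y,z])-s["position"]; return (s["tool_rot"].T@d/.04).round(3)
E
python3 - <<'E'
from h import *
im=cv2.imread("pics/top0.png");hsv=cv2.cvtColor(im,cv2.COLOR_BGR2HSV)
c=ray("top",[(454,199)],.0395);print(c)
for z in(.3,.4,.5,.6,.7): 
    p=ray("top",[(410,60),(405,120)],z); print(z,p.round(3).tolist(),proj("scene",p).round(0).tolist())
for a in(0,90,180,270): print(a,to(C[0]+.06*np.cos(np.radians(a)),C[1]+.06*np.sin(np.radians(a)),.06))
E
```

```text
[[ 0.5510519  -0.24772073  0.0395    ]]
0.3 [[0.751, -0.11, 0.3], [0.649, -0.099, 0.3]] [[276.0, 34.0], [313.0, 49.0]]
0.4 [[0.709, -0.09, 0.4], [0.62, -0.081, 0.4]] [[282.0, -5.0], [319.0, 8.0]]
0.5 [[0.667, -0.07, 0.5], [0.591, -0.062, 0.5]] [[290.0, -59.0], [326.0, -49.0]]
0.6 [[0.624, -0.05, 0.6], [0.563, -0.043, 0.6]] [[301.0, -135.0], [338.0, -129.0]]
0.7 [[0.582, -0.03, 0.7], [0.534, -0.025, 0.7]] [[318.0, -253.0], [355.0, -253.0]]
0 [13.045 -3.586  4.278]
90 [12.012 -5.439  4.28 ]
180 [10.159 -4.406  4.278]
270 [11.192 -2.553  4.276]
```

The lamp head is above about 0.4 m, so low work clears it. I'll shut the fingers and go over the 180° probe point.

```bash
python3 -m jog '[{"linear":[0.92,-0.4,0]},{"linear":[0.92,-0.4,0]},{"linear":[0.92,-0.4,0]},{"linear":[0.92,-0.4,0]},{"linear":[0.92,-0.4,0]},{"linear":[0.92,-0.4,0]},{"linear":[0.92,-0.4,0]},{"linear":[0.92,-0.4,0]},{"linear":[0.92,-0.4,0]},{"linear":[0.92,-0.4,0]},{"linear":[0.92,-0.4,0]},{"linear":[0,0,0]}]' -1 20
python3 - <<'E'
from h import *
print(to(C[0]-.06,C[1],.06))
E
```

```text
[10.159 -4.406  4.278]invalid input
```

```bash
python3 -m jog '[{"linear":[0.92,-0.4,0],"roll":0},{"linear":[0.92,-0.4,0],"roll":0},{"linear":[0.92,-0.4,0],"roll":0},{"linear":[0.92,-0.4,0],"roll":0},{"linear":[0.92,-0.4,0],"roll":0},{"linear":[0.92,-0.4,0],"roll":0},{"linear":[0.92,-0.4,0],"roll":0},{"linear":[0.92,-0.4,0],"roll":0},{"linear":[0.92,-0.4,0],"roll":0},{"linear":[0.92,-0.4,0],"roll":0},{"linear":[0.92,-0.4,0],"roll":0},{"linear":[0,0,0],"roll":0}]' -1 20
python3 - <<'E'
from h import *
print(to(C[0]-.06,C[1],.06))
E
```

```text
time_s: 1.1
position: [0.4953, -0.2446, 0.2308]
tool_rot: [[0.96, 0.279, 0.001], [0.279, -0.96, 0.002], [0.001, -0.001, -1.0]]
ft_force: [0.7, 0.4, -0.7]
grip_width: -0.0001
gripper_force: 0.0
[-0.084  0.071  4.27 ]
```

```bash
python3 -m jog '[{"linear":[-0.08,0.07,0.9],"roll":0},{"linear":[0,0,0.9],"roll":0},{"linear":[0,0,0.9],"roll":0},{"linear":[0,0,0.9],"roll":0},{"linear":[0,0,0.67],"roll":0},{"linear":[0,0,0],"roll":0},{"linear":[0,0,0],"roll":0},{"linear":[0,0,0],"roll":0}]'
python3 -m jog '[{"linear":[0,0,0.2],"roll":0},{"linear":[0,0,0.2],"roll":0},{"linear":[0,0,0],"roll":0},{"linear":[0,0,0],"roll":0}]'
```

```text
time_s: 1.77
position: [0.49, -0.2534, 0.0622]
tool_rot: [[0.962, 0.273, 0.002], [0.273, -0.962, -0.002], [0.001, 0.002, -1.0]]
ft_force: [-0.2, -0.5, 0.7]
grip_width: -0.0002
gripper_force: 0.0
time_s: 2.1
position: [0.4892, -0.2526, 0.0445]
tool_rot: [[0.962, 0.273, -0.0], [0.273, -0.962, 0.0], [-0.0, -0.0, -1.0]]
ft_force: [-0.9, -0.5, 0.9]
grip_width: -0.0001
gripper_force: 0.0
```

```bash
python3 - <<'E'
from h import *
print(to(C[0]-.06,C[1],.04)[:2])
E
python3 -m jog '[{"linear":[0.1,-0.1,0.05],"roll":0},{"linear":[0,0,0],"roll":0},{"linear":[0,0,0],"roll":0},{"linear":[0,0,0],"roll":0}]'|grep -E 'pos|ft'
python3 -m jog '[{"linear":[0,0,0.025],"roll":0},{"linear":[0,0,0],"roll":0},{"linear":[0,0,0],"roll":0}]'|grep -E 'pos|ft'
python3 -m jog '[{"linear":[0,0,0.025],"roll":0},{"linear":[0,0,0],"roll":0},{"linear":[0,0,0],"roll":0}]'|grep -E 'pos|ft'
```

```text
[ 0.123 -0.085]
position: [0.4922, -0.2477, 0.0427]
ft_force: [-0.1, 0.3, -0.5]
position: [0.492, -0.2478, 0.0415]
ft_force: [-0.0, -0.6, -0.5]
position: [0.492, -0.2478, 0.0405]
ft_force: [0.5, -0.3, -0.4]
```

```bash

python3 -m jog '[{"linear":[0,0,0.0125],"roll":0},{"linear":[0,0,0],"roll":0},{"linear":[0,0,0],"roll":0}]'|grep -E 'pos|ft'
python3 -m jog '[{"linear":[0,0,0.0125],"roll":0},{"linear":[0,0,0],"roll":0},{"linear":[0,0,0],"roll":0}]'|grep -E 'pos|ft'
python3 -m jog '[{"linear":[0,0,0.0125],"roll":0},{"linear":[0,0,0],"roll":0},{"linear":[0,0,0],"roll":0}]'|grep -E 'pos|ft'
```

```text
position: [0.492, -0.2477, 0.04]
ft_force: [0.2, -0.0, 1.1]
position: [0.4921, -0.2478, 0.0396]
ft_force: [-0.0, -0.4, 0.4]
position: [0.4921, -0.2478, 0.0395]
ft_force: [-0.6, 1.7, 4.8]
```

Firm at 180°: z holds at 39.5 mm with about 5 N. Next I try 270°, then 0°.

```bash

python3 -m jog '[{"linear":[0,0,-0.25],"roll":0},{"linear":[0.345,0.618,0],"roll":0},{"linear":[0.345,0.618,0],"roll":0},{"linear":[0.345,0.618,0],"roll":0},{"linear":[0,0,0],"roll":0},{"linear":[0,0,0],"roll":0},{"linear":[0,0,0.1],"roll":0},{"linear":[0,0,0.1],"roll":0},{"linear":[0,0,0.025],"roll":0},{"linear":[0,0,0],"roll":0},{"linear":[0,0,0],"roll":0}]'|grep -E 'pos|ft'
python3 -m jog '[{"linear":[0,0,0.0125],"roll":0},{"linear":[0,0,0],"roll":0},{"linear":[0,0,0],"roll":0}]'|grep -E 'pos|ft'
python3 -m jog '[{"linear":[0,0,0.0125],"roll":0},{"linear":[0,0,0],"roll":0},{"linear":[0,0,0],"roll":0}]'|grep -E 'pos|ft'
python3 -m jog '[{"linear":[0,0,-0.25],"roll":0},{"linear":[0.5,-0.33,0],"roll":0},{"linear":[0.5,-0.33,0],"roll":0},{"linear":[0.5,-0.33,0],"roll":0},{"linear":[0.353,-0.044,0],"roll":0},{"linear":[0,0,0],"roll":0},{"linear":[0,0,0.1],"roll":0},{"linear":[0,0,0.1],"roll":0},{"linear":[0,0,0.025],"roll":0},{"linear":[0,0,0],"roll":0},{"linear":[0,0,0],"roll":0}]'|grep -E 'pos|ft'
python3 -m jog '[{"linear":[0,0,0.0125],"roll":0},{"linear":[0,0,0],"roll":0},{"linear":[0,0,0],"roll":0}]'|grep -E 'time|pos|ft'
python3 -m jog '[{"linear":[0,0,0.0125],"roll":0},{"linear":[0,0,0],"roll":0},{"linear":[0,0,0],"roll":0}]'|grep -E 'time|pos|ft'
```

```text
position: [0.5519, -0.3075, 0.0401]
ft_force: [-0.9, -0.3, 0.5]
position: [0.5521, -0.3077, 0.0396]
ft_force: [-0.9, 0.2, 1.3]
position: [0.5522, -0.3078, 0.0395]
ft_force: [-1.6, 1.3, 5.9]
position: [0.6116, -0.2483, 0.04]
ft_force: [0.1, -0.3, 0.2]
time_s: 6.27
position: [0.612, -0.248, 0.0396]
ft_force: [0.2, -0.4, 0.5]
time_s: 6.52
position: [0.6121, -0.2479, 0.0395]
ft_force: [-2.1, -0.2, 6.0]
```

Firm at 270° and 0° as well. Next is 90°.

```bash

python3 -m jog '[{"linear":[0,0,-0.25],"roll":0},{"linear":[-0.345,-0.618,0],"roll":0},{"linear":[-0.345,-0.618,0],"roll":0},{"linear":[-0.345,-0.618,0],"roll":0},{"linear":[0,0,0],"roll":0},{"linear":[0,0,0],"roll":0},{"linear":[0,0,0.1],"roll":0},{"linear":[0,0,0.1],"roll":0},{"linear":[0,0,0.025],"roll":0},{"linear":[0,0,0],"roll":0},{"linear":[0,0,0],"roll":0}]'|grep -E 'pos|ft'
python3 -m jog '[{"linear":[0,0,0.0125],"roll":0},{"linear":[0,0,0],"roll":0},{"linear":[0,0,0],"roll":0}]'|grep -E 'pos|ft'
python3 -m jog '[{"linear":[0,0,0.0125],"roll":0},{"linear":[0,0,0],"roll":0},{"linear":[0,0,0],"roll":0}]'|grep -E 'pos|ft'
python3 -m jog '[{"linear":[0,0,0.0125],"roll":0},{"linear":[0,0,0],"roll":0},{"linear":[0,0,0],"roll":0}]'|grep -E 'pos|ft'
```

```text
position: [0.5523, -0.1881, 0.0398]
ft_force: [0.6, -0.8, 0.7]
position: [0.5521, -0.1878, 0.0396]
ft_force: [0.2, -0.4, 1.7]
position: [0.5521, -0.1877, 0.0391]
ft_force: [-0.5, -1.0, 2.1]
position: [0.5521, -0.1877, 0.0385]
ft_force: [-0.0, 1.0, 1.9]
```

It tips at 90°. I'll keep following it down until it goes stiff.

```bash

python3 -m jog '[{"linear":[0,0,0.0125],"roll":0},{"linear":[0,0,0],"roll":0},{"linear":[0,0,0],"roll":0}]'|grep -E 'pos|ft'
python3 -m jog '[{"linear":[0,0,0.0125],"roll":0},{"linear":[0,0,0],"roll":0},{"linear":[0,0,0],"roll":0}]'|grep -E 'pos|ft'
python3 -m jog '[{"linear":[0,0,0.0125],"roll":0},{"linear":[0,0,0],"roll":0},{"linear":[0,0,0],"roll":0}]'|grep -E 'pos|ft'
python3 -m jog '[{"linear":[0,0,0.0125],"roll":0},{"linear":[0,0,0],"roll":0},{"linear":[0,0,0],"roll":0}]'|grep -E 'pos|ft'
```

```text
position: [0.552, -0.1876, 0.038]
ft_force: [-0.0, 0.7, 1.7]
position: [0.552, -0.1876, 0.0375]
ft_force: [0.8, 1.6, 2.6]
position: [0.552, -0.1877, 0.0371]
ft_force: [0.4, 3.2, 4.1]
position: [0.5521, -0.1877, 0.037]
ft_force: [-0.7, 3.5, 6.7]
```

```bash

python3 -m jog '[{"linear":[0,0,-0.04],"roll":0},{"linear":[0,0,-0.04],"roll":0},{"linear":[0,0,-0.07],"roll":0},{"linear":[0,0,-0.15],"roll":0},{"linear":[0.45,0.356,0],"roll":0},{"linear":[0.45,0.356,0],"roll":0},{"linear":[0,0,0],"roll":0},{"linear":[0,0,0.1],"roll":0},{"linear":[0,0,0.1],"roll":0},{"linear":[0,0,0.025],"roll":0},{"linear":[0,0,0],"roll":0},{"linear":[0,0,0],"roll":0}]'|grep -E 'pos|ft'
python3 -m jog '[{"linear":[0,0,0.0125],"roll":0},{"linear":[0,0,0],"roll":0},{"linear":[0,0,0],"roll":0}]'|grep -E 'pos|ft'
python3 -m jog '[{"linear":[0,0,0.0125],"roll":0},{"linear":[0,0,0],"roll":0},{"linear":[0,0,0],"roll":0}]'|grep -E 'pos|ft'
python3 -m jog '[{"linear":[0,0,0.0125],"roll":0},{"linear":[0,0,0],"roll":0},{"linear":[0,0,0],"roll":0}]'|grep -E 'time|pos|ft'
```

```text
position: [0.594, -0.205, 0.0396]
ft_force: [0.7, -0.2, 0.1]
position: [0.5941, -0.2051, 0.0392]
ft_force: [-2.3, 0.9, 3.8]
position: [0.5942, -0.205, 0.0386]
ft_force: [-3.5, 2.5, 5.8]
time_s: 10.93
position: [0.5943, -0.205, 0.0383]
ft_force: [-3.6, 3.3, 5.5]
```

```bash

python3 -m jog '[{"linear":[0,0,0.0125],"roll":0},{"linear":[0,0,0],"roll":0},{"linear":[0,0,0],"roll":0}]'|grep -E 'pos|ft'
python3 -m jog '[{"linear":[0,0,0.0125],"roll":0},{"linear":[0,0,0],"roll":0},{"linear":[0,0,0],"roll":0}]'|grep -E 'pos|ft'
```

```text
position: [0.5943, -0.205, 0.0382]
ft_force: [-5.0, 3.5, 9.6]
position: [0.5943, -0.205, 0.0381]
ft_force: [-6.5, 3.5, 12.5]
```

```bash

python3 -m jog '[{"linear":[0,0,-0.04],"roll":0},{"linear":[0,0,-0.06],"roll":0},{"linear":[0,0,-0.2],"roll":0},{"linear":[-0.68,-0.193,0],"roll":0},{"linear":[-0.68,-0.193,0],"roll":0},{"linear":[-0.68,-0.193,0],"roll":0},{"linear":[0,0,0],"roll":0},{"linear":[0,0,0.1],"roll":0},{"linear":[0,0,0.1],"roll":0},{"linear":[0,0,0.025],"roll":0},{"linear":[0,0,0],"roll":0},{"linear":[0,0,0],"roll":0}]'|grep -E 'pos|ft'
python3 -m jog '[{"linear":[0,0,0.025],"roll":0},{"linear":[0,0,0],"roll":0},{"linear":[0,0,0],"roll":0}]'|grep -E 'pos|ft'
python3 -m jog '[{"linear":[0,0,0.0125],"roll":0},{"linear":[0,0,0],"roll":0},{"linear":[0,0,0],"roll":0}]'|grep -E 'pos|ft'
python3 -m jog '[{"linear":[0,0,0.0125],"roll":0},{"linear":[0,0,0],"roll":0},{"linear":[0,0,0],"roll":0}]'|grep -E 'pos|ft'
python3 -m jog '[{"linear":[0,0,0.0125],"roll":0},{"linear":[0,0,0],"roll":0},{"linear":[0,0,0],"roll":0}]'|grep -E 'time|pos|ft'
```

```text
position: [0.5102, -0.2053, 0.0398]
ft_force: [0.2, -0.4, -0.3]
position: [0.5101, -0.2052, 0.0392]
ft_force: [1.2, -0.1, 2.1]
position: [0.5098, -0.2053, 0.0387]
ft_force: [1.6, 1.3, 2.4]
position: [0.5097, -0.2053, 0.038]
ft_force: [2.0, 0.8, 2.0]
time_s: 13.43
position: [0.5096, -0.2052, 0.0376]
ft_force: [1.3, 1.2, 3.3]
```

```bash

python3 -m jog '[{"linear":[0,0,0.0125],"roll":0},{"linear":[0,0,0],"roll":0},{"linear":[0,0,0],"roll":0}]'|grep -E 'pos|ft'
python3 -m jog '[{"linear":[0,0,0.0125],"roll":0},{"linear":[0,0,0],"roll":0},{"linear":[0,0,0],"roll":0}]'|grep -E 'pos|ft'
python3 - <<'E'
from h import *
im=snap("top","top1.png"); hsv=cv2.cvtColor(im,cv2.COLOR_BGR2HSV)
E
```

```text
position: [0.5097, -0.2053, 0.0375]
ft_force: [0.8, 2.7, 7.7]
position: [0.5097, -0.2053, 0.0374]
ft_force: [-1.2, 3.4, 12.3]
```

The firm height is 39.5 mm. The tipped heights at 45°, 90° and 135° (38.2, 37.0 and 37.5 mm) fit φ ≈ 99° with an amplitude of 3.2 mm; the expected amplitude is 3.3. I'll lift so the disc falls back level, then go to the block.

```bash

python3 -m jog '[{"linear":[0,0,-0.03],"roll":0},{"linear":[0,0,-0.03],"roll":0},{"linear":[0,0,-0.04],"roll":0},{"linear":[0,0,-0.5],"roll":0},{"linear":[0,0,-0.9],"roll":0},{"linear":[0,0,-0.6],"roll":0},{"linear":[-0.127,-0.924,0],"roll":0},{"linear":[-0.127,-0.924,0],"roll":0},{"linear":[-0.127,-0.924,0],"roll":0},{"linear":[-0.127,-0.924,0],"roll":0},{"linear":[-0.127,-0.924,0],"roll":0},{"linear":[-0.127,-0.924,0],"roll":0}]' |grep -E 'time|pos|ft'
python3 -m jog '[{"linear":[0.637,-0.763,0],"roll":0},{"linear":[0.637,-0.763,0],"roll":0},{"linear":[0.637,-0.763,0],"roll":0},{"linear":[0.637,-0.763,0],"roll":0},{"linear":[0.637,-0.763,0],"roll":0},{"linear":[0.637,-0.763,0],"roll":0},{"linear":[0,0,0],"roll":-0.8},{"linear":[0,0,0],"roll":-0.7},{"linear":[0,0,0],"roll":-0.7},{"linear":[0,0,0],"roll":0},{"linear":[0,0,0],"roll":0}]' 1 40
python3 - <<'E'
from h import *
print(to(.5166,.218,.04))
im=snap("scene","scene1.png"); im=snap("top","top2.png");hsv=cv2.cvtColor(im,cv2.COLOR_BGR2HSV)
m=cv2.inRange(hsv,(20,170,120),(35,255,255)); m[:140]=0;m[:,:390]=0;m[280:]=0;m[:,520:]=0
c=max(cv2.findContours(m,cv2.RETR_EXTERNAL,cv2.CHAIN_APPROX_NONE)[0],key=cv2.contourArea)
P=ray("top",c[:,0],.0395)[:,:2].astype(np.float32);print(cv2.fitEllipse(P))
# block in first scene image
im=cv2.imread("pics/scene0.png");hsv=cv2.cvtColor(im,cv2.COLOR_BGR2HSV);m=cv2.inRange(hsv,(0,0,205),(180,50,255));z=np.zeros_like(m);z[235:285,265:315]=m[235:285,265:315]
c=max(cv2.findContours(z,cv2.RETR_EXTERNAL,cv2.CHAIN_APPROX_NONE)[0],key=cv2.contourArea)
print("scene block",cv2.minAreaRect(ray("scene",c[:,0],.019)[:,:2].astype(np.float32)))
E
```

```text
time_s: 14.98
position: [0.4182, 0.0009, 0.1202]
ft_force: [0.6, 0.0, -0.8]
time_s: 15.9
position: [0.5164, 0.2174, 0.1201]
tool_rot: [[0.893, 0.45, -0.001], [0.45, -0.893, -0.0], [-0.001, -0.0, -1.0]]
ft_force: [-1.0, 0.2, 0.1]
grip_width: 0.0854
gripper_force: 0.0
[ 0.013 -0.012  2.003]
((0.5530917048454285, -0.24766576290130615), (0.14717841148376465, 0.1472802758216858), 59.58631896972656)
scene block ((0.5174450874328613, 0.2176821529865265), (0.06253255903720856, 0.062323324382305145), 26.4906063079834)
```

Both views put the block at (.517,.218), 26.7°. Descending to grasp.

```bash

python3 -m jog '[{"linear":[0,0,0.8],"roll":0},{"linear":[0,0,0.8],"roll":0},{"linear":[0,0,0.7],"roll":0},{"linear":[0,0,0.4],"roll":0},{"linear":[0,0,0.2],"roll":0},{"linear":[0,0,0],"roll":0},{"linear":[0,0,0],"roll":0}]' |grep -E 'time|pos|ft'
python3 -m jog '[{"linear":[0,0,0],"roll":0},{"linear":[0,0,0],"roll":0},{"linear":[0,0,0],"roll":0},{"linear":[0,0,0],"roll":0},{"linear":[0,0,0],"roll":0},{"linear":[0,0,0],"roll":0},{"linear":[0,0,0],"roll":0},{"linear":[0,0,0],"roll":0}]' -1 40
python3 - <<'E'
from h import *
im=snap("scene","s2.png"); cv2.imwrite("pics/s2c.png",cv2.resize(im[150:350,190:400],None,fx=2.8,fy=2.8))
E
```

```text
time_s: 16.58
position: [0.5171, 0.2176, 0.0051]
ft_force: [-0.2, 0.0, 0.7]
time_s: 17.25
position: [0.5173, 0.2179, 0.0062]
tool_rot: [[0.892, 0.452, 0.003], [0.452, -0.892, 0.001], [0.003, 0.001, -1.0]]
ft_force: [-1.8, -0.1, 7.3]
grip_width: 0.0624
gripper_force: 43.6
```

View pics/s2c.png

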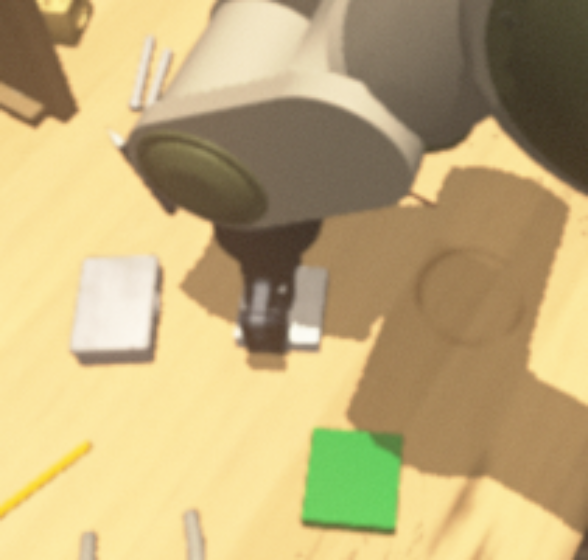

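The block is gripped: the pads straddle it at crop (270,310), width 62 mm, 43 N. I lift, carry it round the near side and turn it.

```bash

python3 -m jog '[{"linear":[0,0,-0.1],"roll":0},{"linear":[0,0,-0.3],"roll":0},{"linear":[0,0,-0.6],"roll":0},{"linear":[0,0,-0.8],"roll":0},{"linear":[0,0,-0.8],"roll":0},{"linear":[0,0,-0.3],"roll":0},{"linear":[0,0,0],"roll":0},{"linear":[0,0,0],"roll":0},{"linear":[0,0,0],"roll":0}]'
python3 - <<'E'
from h import *
s=env.observe();R=s["tool_rot"];p=s["position"]
a=np.array([.41,0,p[2]]);b=np.array([.5467,-.2085,p[2]])
print(R.T@(a-p)/.04,R.T@(b-a)/.04)
E
```

```text
time_s: 18.05
position: [0.5157, 0.2174, 0.119]
tool_rot: [[0.892, 0.452, -0.003], [0.452, -0.892, -0.001], [-0.003, -0.001, -1.0]]
ft_force: [-0.9, 1.0, -6.3]
grip_width: 0.0626
gripper_force: 46.8
[-4.81217033  3.65544372  0.01200149] [ 0.69435753  6.19413176 -0.00786305]
```

Carrying the block; −6.3 N is its weight.

```bash

python3 -m jog '[{"linear":[-0.3,0.23,0],"roll":0},{"linear":[-0.6,0.46,0],"roll":0},{"linear":[-0.6,0.46,0],"roll":0},{"linear":[-0.6,0.46,0],"roll":0},{"linear":[-0.6,0.46,0],"roll":0},{"linear":[-0.6,0.46,0],"roll":0},{"linear":[-0.6,0.46,0],"roll":0},{"linear":[-0.6,0.46,0],"roll":0},{"linear":[-0.3,0.2,0],"roll":0}]'|grep -E 'pos|ft'
python3 -m jog '[{"linear":[0.04,0.34,0],"roll":0},{"linear":[0.08,0.7,0],"roll":0},{"linear":[0.08,0.7,0],"roll":0},{"linear":[0.08,0.7,0],"roll":0},{"linear":[0.08,0.7,0],"roll":0},{"linear":[0.08,0.7,0],"roll":0},{"linear":[0.08,0.7,0],"roll":0},{"linear":[0.08,0.7,0],"roll":0},{"linear":[0.08,0.7,0],"roll":0},{"linear":[0.02,0.25,0],"roll":0}]'|grep -E 'pos|ft'
python3 -m jog '[{"linear":[0,0,0],"roll":0.5},{"linear":[0,0,0],"roll":0.8},{"linear":[0,0,0],"roll":0.8},{"linear":[0,0,0],"roll":0.8},{"linear":[0,0,0],"roll":0.6},{"linear":[0,0,0],"roll":0},{"linear":[0,0,0],"roll":0},{"linear":[0,0,0],"roll":0}]'
python3 - <<'E'
from h import *
print(to(.5467,-.2085,.0455))
im=snap("scene","s3.png"); cv2.imwrite("pics/s3c.png",cv2.resize(im[50:200,280:480],None,fx=3.5,fy=3.5))
E
```

```text
position: [0.4093, -0.0012, 0.1193]
ft_force: [0.8, 0.8, -5.7]
position: [0.5499, -0.2106, 0.1187]
ft_force: [-0.7, -0.6, -6.1]
time_s: 20.3
position: [0.5481, -0.2073, 0.1198]
tool_rot: [[0.986, 0.164, -0.001], [0.164, -0.986, 0.001], [-0.001, -0.001, -1.0]]
ft_force: [-0.2, 1.1, -5.3]
grip_width: 0.0628
gripper_force: 46.9
[-0.038  0.025  1.857]
```

View pics/s3c.png

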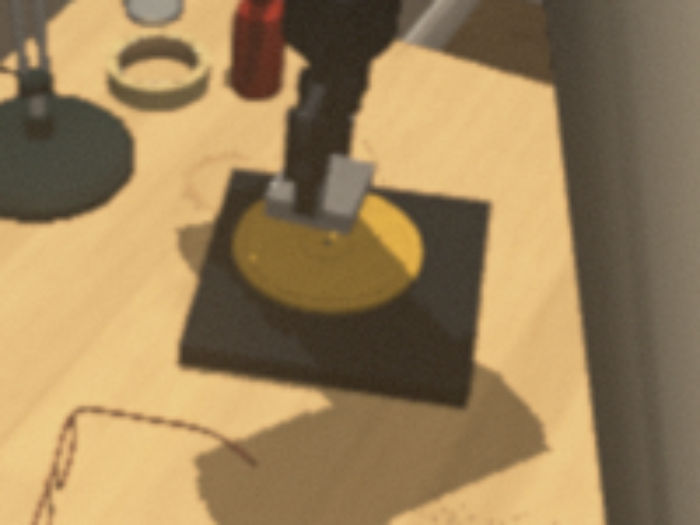

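The crop shows the block level in the fingers at (320,195), above the disc's far-left part. Lowering gently.

```bash

python3 -m jog '[{"linear":[-0.038,0.025,0.3],"roll":0},{"linear":[0,0,0.5],"roll":0},{"linear":[0,0,0.5],"roll":0},{"linear":[0,0,0.3],"roll":0},{"linear":[0,0,0.1],"roll":0},{"linear":[0,0,0],"roll":0},{"linear":[0,0,0],"roll":0}]'|grep -E 'pos|ft'
python3 -m jog '[{"linear":[0,0,0.05],"roll":0},{"linear":[0,0,0.025],"roll":0},{"linear":[0,0,0],"roll":0},{"linear":[0,0,0],"roll":0}]'|grep -E 'pos|ft'
python3 -m jog '[{"linear":[0,0,0.025],"roll":0},{"linear":[0,0,0],"roll":0},{"linear":[0,0,0],"roll":0}]'|grep -E 'pos|ft'
python3 -m jog '[{"linear":[0,0,0.0125],"roll":0},{"linear":[0,0,0],"roll":0},{"linear":[0,0,0],"roll":0}]'|grep -E 'pos|ft'
```

```text
position: [0.5473, -0.2091, 0.0531]
ft_force: [0.3, -0.1, -4.9]
position: [0.547, -0.2089, 0.0499]
ft_force: [0.7, 0.1, -6.2]
position: [0.5469, -0.2089, 0.0485]
ft_force: [-0.1, 0.3, -6.1]
position: [0.5469, -0.2088, 0.048]
ft_force: [0.9, -0.5, -5.1]
```

```bash

python3 -m jog '[{"linear":[0,0,0.0125],"roll":0},{"linear":[0,0,0],"roll":0},{"linear":[0,0,0],"roll":0}]'|grep -E 'pos|ft'
python3 -m jog '[{"linear":[0,0,0.0125],"roll":0},{"linear":[0,0,0],"roll":0},{"linear":[0,0,0],"roll":0}]'|grep -E 'pos|ft'
python3 -m jog '[{"linear":[0,0,0.0125],"roll":0},{"linear":[0,0,0],"roll":0},{"linear":[0,0,0],"roll":0}]'|grep -E 'pos|ft'
python3 -m jog '[{"linear":[0,0,0.0125],"roll":0},{"linear":[0,0,0],"roll":0},{"linear":[0,0,0],"roll":0}]'|grep -E 'time|pos|ft'
```

```text
position: [0.5469, -0.2088, 0.0475]
ft_force: [-0.2, -0.5, -6.2]
position: [0.5469, -0.2088, 0.047]
ft_force: [-0.5, 0.2, -5.4]
position: [0.5469, -0.2088, 0.0465]
ft_force: [0.1, -0.6, -6.6]
time_s: 22.77
position: [0.5469, -0.2088, 0.046]
ft_force: [0.1, 0.6, -6.4]
```

```bash

python3 -m jog '[{"linear":[0,0,0.0125],"roll":0},{"linear":[0,0,0],"roll":0},{"linear":[0,0,0],"roll":0}]'|grep -E 'pos|ft'
python3 -m jog '[{"linear":[0,0,0.0125],"roll":0},{"linear":[0,0,0],"roll":0},{"linear":[0,0,0],"roll":0}]'|grep -E 'pos|ft'
python3 -m jog '[{"linear":[0,0,0.0125],"roll":0},{"linear":[0,0,0],"roll":0},{"linear":[0,0,0],"roll":0}]'|grep -E 'time|pos|ft'
```

```text
position: [0.5469, -0.2089, 0.0458]
ft_force: [-1.3, -0.6, -2.3]
position: [0.547, -0.2089, 0.0456]
ft_force: [-2.9, 1.8, 4.8]
time_s: 23.52
position: [0.547, -0.2089, 0.0456]
ft_force: [-5.5, 2.3, 8.9]
```

Contact at the expected height. I ease back and release.

```bash

python3 -m jog '[{"linear":[0,0,-0.0125],"roll":0},{"linear":[0,0,0],"roll":0}]'|grep -E 'pos|ft'
python3 -m jog '[{"linear":[0,0,0],"roll":0},{"linear":[0,0,0],"roll":0},{"linear":[0,0,0],"roll":0},{"linear":[0,0,0],"roll":0},{"linear":[0,0,0],"roll":0},{"linear":[0,0,0],"roll":0}]' 0.85
python3 -m jog '[{"linear":[0,0,0],"roll":0},{"linear":[0,0,0],"roll":0},{"linear":[0,0,-0.05],"roll":0},{"linear":[0,0,-0.1],"roll":0},{"linear":[0,0,-0.3],"roll":0},{"linear":[0,0,-0.6],"roll":0},{"linear":[0,0,-0.9],"roll":0}]' 1
python3 -m jog '[{"linear":[-0.9,0,0],"roll":0},{"linear":[-0.9,0,0],"roll":0},{"linear":[-0.9,0,0],"roll":0},{"linear":[-0.9,0,0],"roll":0},{"linear":[-0.5,0,0],"roll":0},{"linear":[0,0,0],"roll":0}]'
python3 - <<'E'
from h import *
a=snap("top","t4.png"); b=snap("scene","s4.png")
cv2.imwrite("pics/end.png",np.hstack([cv2.resize(a[130:290,370:530],(480,480),interpolation=cv2.INTER_CUBIC),cv2.resize(b[80:180,325:425],(320,480)[::1],interpolation=cv2.INTER_CUBIC)]))
hsv=cv2.cvtColor(a,cv2.COLOR_BGR2HSV)
m=cv2.inRange(hsv,(0,0,90),(180,70,255));z=np.zeros_like(m);z[150:240,395:515]=m[150:240,395:515]
c=max(cv2.findContours(z,cv2.RETR_EXTERNAL,cv2.CHAIN_APPROX_NONE)[0],key=cv2.contourArea)
print("block",cv2.minAreaRect(ray("top",c[:,0],.0565)[:,:2].astype(np.float32)))
m=cv2.inRange(hsv,(20,170,90),(35,255,255))[140:280,390:520]; c=np.vstack([k for k in cv2.findContours(m,cv2.RETR_EXTERNAL,cv2.CHAIN_APPROX_NONE)[0] if len(k)>20])
P=ray("top",cv2.convexHull(c)[:,0]+[390,140],.0395)[:,:2].astype(np.float32);print("disc",cv2.minEnclosingCircle(P))
E
```

```text
position: [0.547, -0.2089, 0.0456]
ft_force: [-5.0, 2.9, 6.7]
time_s: 24.18
position: [0.547, -0.2089, 0.045]
tool_rot: [[0.987, 0.163, 0.0], [0.163, -0.987, -0.0], [0.0, 0.0, -1.0]]
ft_force: [0.3, -0.2, 0.6]
grip_width: 0.079
gripper_force: 0.0
time_s: 24.77
position: [0.5457, -0.2082, 0.1219]
tool_rot: [[0.987, 0.162, -0.005], [0.162, -0.987, 0.003], [-0.004, -0.004, -1.0]]
ft_force: [1.1, -0.2, -0.6]
grip_width: 0.0854
gripper_force: 0.0
time_s: 25.27
position: [0.3822, -0.2355, 0.1235]
tool_rot: [[0.987, 0.16, -0.001], [0.16, -0.987, 0.0], [-0.001, -0.0, -1.0]]
ft_force: [0.8, -0.4, 0.5]
grip_width: 0.0857
gripper_force: 0.0
block ((0.5466471314430237, -0.20730850100517273), (0.06564923375844955, 0.06766529381275177), 9.243664741516113)
disc ((0.5531758666038513, -0.24763236939907074), 0.07581254094839096)
```

View pics/end.png

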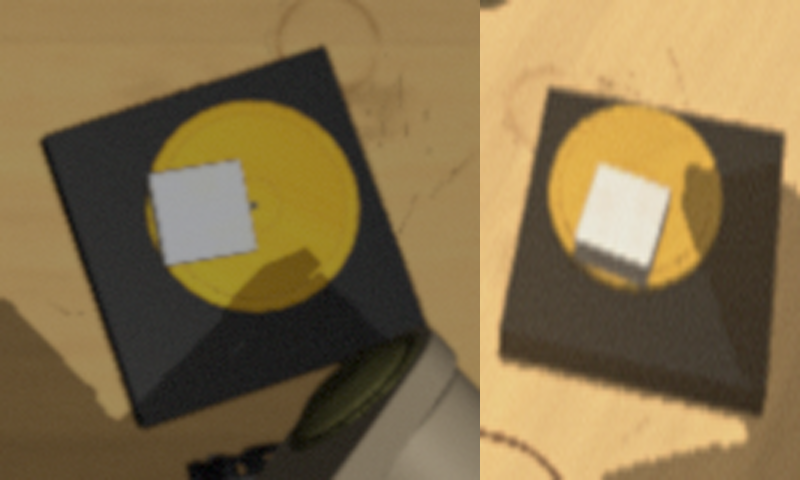

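The end view shows the block flat on the disc at crop (203,212), 41 mm from the disc's middle at 99°. The disc's centre has not moved.

```bash
python3 -c "
from rig import env
print(env.close_job())"
```

```text
the job is handed in; nothing more can be done
None
```

The job is handed in at about 25 s: the probing put the loose side at about 99° (just past world +y), the steel block now sits there 41 mm from the disc's middle, and the disc's measured centre did not move; that it is held tipped follows from the block's weight and position, as I did not measure the tilt after letting go.

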